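Tip two crates to find the stamp, push that one to the dispatch line

ROBOT

A 6-joint arm with a two-finger parallel gripper is mounted at the origin on a cart in front of the work surface, level with it; the furniture and walls round the work are solid. World frame = base frame: x ahead of the robot, y to its left, z up, the work surface at z = 0. Lengths are in m, angles in rad, forces in N, time in s.
With the tool pointing down it reaches from about 0.35 to 0.775 m from the base axis. Payload 7.3 kg.
Tool frame: the origin (TCP) lies at the very end of the fingers, on their centre line; the grasp point (between the pads) lies 19 mm behind it; z points along the fingers, y is the line along which they close (so a half turn about z gives the same grasp; the last joint's range is limited). The gripper opens to 92 mm and grips with 3 to 60 N. Pads are 19 mm wide; open, the fingers measure 130 mm over their backs; the gripper's body (75 mm by 190 mm) begins 47 mm behind the grasp point.
Start: joints at [-1.459, 0.342, 1.524, -0, 1.275, -0.146], TCP at [0.134, -0.508, 0.227] pointing down, gripper open.
Joint ranges: [-2.53, 2.53], [-0.77, 2.02], [0.04, 2.7], [-1, 4.14], [0.28, 2.66], [-3.11, 3.11]. Speed limits (rad/s): [2.57, 2.57, 3.14, 3.14, 3.14, 3.14].

INTERFACE

Orientations are given as [roll, pitch, yaw] about the fixed x, y, z axes, in that order (R = Rz(yaw) Ry(pitch) Rx(roll)).
In Python, from cell import robot, read_camera, get_calibration gives the robot as it stands. The module is installed in compiled form; this text tells all that it offers.
- The arm moves only by the tool send_rows, never from a script. Its argument "plan" is a list of rows, each a list of 2 entries, a list of its own where there are three numbers: the shift along the tool's x, y, z as a fraction of full scale, then the turn, a rotation vector about the tool's x, y, z as a fraction of full scale. A call has exactly 10 rows; each row shifts and turns the commanded pose from where the row before left it, along the tool's axes as they then stand; what a row does not reach is not made up. Full scale, the value 1, is 0.025 m for a shift and 90 degrees for a turn. A row lasts 1/8 s, in which the tool goes at most 62.5 mm and 10.7 degrees, less where a joint would pass 70% of its speed; a pose out of reach is approached as far as the arm can. A call with a number of a shift or a turn outside -1 to 1 is refused whole. A call with a gripper value outside its range is refused whole. "gripper" is the opening, from -1 (shut) to 1 (fully open), so that 0 is half open, set as the call begins (left out, the last holds). The fingers move at their own pace and stop on an object; "force" is the grip in N (left out, the last holds). Time passes only in rows, so rows that do not move let the fingers close, or fill a call up. It gives the time, the measured TCP pose, the force, the opening and the grip force at its end, in the units of the state.
- robot.observe(): the state, without advancing time (a new reading comes with each control period).
- read_camera(name): name is "side" or "top"; returns (picture, depth): 480x640x3 uint8, blue, green, red; 480x640 float32, m along the optical axis (not along the pixel's ray), 0 where there is no reading.
- get_calibration(name): a dict with "intrinsics" (3x3 intrinsics, pixels), "rvec" (rotation vector, rad) and "tvec" (3), from world to camera coordinates, as OpenCV has them. Camera axes: x right, y down, z forward; pixel columns grow to the right and rows downward; lengths in m; the calibration is good to about 2 mm. A picture is of the moment at which its call begins. get_calibration takes no time and is no camera call.
- robot.hand_in(): hands the job in; it is judged then, once.
The state is a dict: "time": time; "qpos": joint angles; "qvel": joint speeds; "joint_efforts": joint torques, N m; "tool_pos": TCP position; "tool_rot": TCP orientation; "contact_force": force on the tool from outside, world axes, zero at the start; "torque": the same for the moment, N m; "opening": finger opening in m; "grip_force": force on a finger pad.
Only numpy, scipy, OpenCV 4.12 (cv2) and the standard library are available. Lean on these libraries where they do the work, as an engineer would, in place of code of your own. Each camera call takes 0.05 s, during which the arm holds its last target. There are 200 camera calls.

TASK

Two closed wooden crates look alike, but one has a round red stamp underneath. Pushing with the fingertips only and lifting nothing off the bench, tip each crate over away from you onto its far side so that its underside faces you; only when both lie tipped, push the stamped one, still lying, away from you until it covers the full width of the yellow dispatch line. Leave the other crate lying clear of the line, and do not disturb the other things on the bench.

Things in the scene. Friction and masses are not known exactly. Their poses are not given: they have to be found in the camera images.
- crate_stamped: closed slatted wooden crate, 90 mm deep (its x), 100 wide (y), 116 tall, 0.2 to 0.42 kg, flat solid walls, upright at the start. Origin: centre of its underside; x points away from the robot, z up through the lid. Two black rubber runners 6 mm high, 14 mm wide lie along x under its left and right edges. Red round stamp, 68 mm across, in the middle of its underside; left or right of the other by chance.
- crate_stamped_center (a point): the middle of the stamped crate, 58 mm above its underside when upright; also its centre of mass. A slow push high on the near wall topples the crate about its far lower edge without sliding (rubber friction 0.7 or more) if the fingers rise with the wall; past about 40 deg it falls by itself and lies on its far wall, 90 mm high, 116 mm long, its z axis pointing away from the robot, its middle about 0.1 m further away
- crate_plain: closed slatted wooden crate, 90 mm deep (its x), 100 wide (y), 116 tall, 0.2 to 0.42 kg, flat solid walls, upright at the start. Origin: centre of its underside; x points away from the robot, z up through the lid. Two black rubber runners 6 mm high, 14 mm wide lie along x under its left and right edges. No stamp underneath; otherwise looks like the other.
- crate_plain_center (a point): the middle of the unstamped crate, 58 mm above its underside when upright; also its centre of mass. A slow push high on the near wall topples the crate about its far lower edge without sliding (rubber friction 0.7 or more) if the fingers rise with the wall; past about 40 deg it falls by itself and lies on its far wall, 90 mm high, 116 mm long, its z axis pointing away from the robot, its middle about 0.1 m further away
- dispatch_line: flat strip of yellow tape with thin black borders, 60 mm wide in all (its x, which points away from the robot: the way to push), 340 mm long (its y), nothing catches on it. Origin: its centre, on the bench top. Upright, the crates stand about 0.21 to 0.245 m short of it, 60 to 85 mm left and right of its middle. A fixed blue vise stands left of the crates.
- tape_measure: yellow and black tape measure, 38x85x65 mm; a bystander, origin at the centre of its underside
- offcut_b: brown wood offcut, 55x85x30 mm; a bystander, origin at the centre of its underside
- screw_tin: grey corrugated tin, 74x74x82 mm, left beyond the line; a bystander, origin at the centre of its underside
- offcut_c: pale wood offcut, 40x90x40 mm; a bystander, origin at the centre of its underside
Mind the look-alikes: they are no part of the job. What is shaped like the crate_plain but blue is not meant.

How it is judged:
By the outcome, as a careful person would: the job done as asked, in the order asked, and still so for the second after the job is handed in, with the robot touching nothing.
It also fails if it takes over 64 s, if anything falls off the work surface, if the arm or the gripper's body presses on something with over 40 N, if the wrist force passes 120 N, or if a joint passes its speed limit or range.

## Working session

There is one attempt and no reset: what is moved stays moved. The work goes in short steps, Python scripts to look and compute and a tool call to move; the robot and the scene stay as the last step left them, time stands still between calls to the robot, and variables do not carry over. Pictures are saved under pics/ and viewed, at most 10 in all, crops included, and the job is handed in when it is done.

Besides the shell and the picture viewer there is one more tool, called after ">>>" by a JSON object that holds its "op" and its "data", one argument or row to a line. send_rows: Moves the arm, as the interface text tells. Shift numbers are shares of 0.025 m and turn numbers shares of 90 degrees, none past 1 either way. Its arguments: {"type":"object","properties":{"plan":{"type":"array"},"gripper":{"type":"number"},"force":{"type":"number"}},"required":["plan"]}

```bash
mkdir -p pics; cat > h.py <<'E'
import numpy as np, cv2
from cell import robot, read_camera, get_calibration
def cal(n):
    c=get_calibration(n); K=np.array(c["intrinsics"]); R=cv2.Rodrigues(np.array(c["rvec"],float))[0]; t=np.array(c["tvec"],float).ravel(); return K,R,t
def cloud(n,d):
    K,R,t=cal(n); v,u=np.mgrid[0:480,0:640]
    p=np.stack([(u-K[0,2])/K[0,0]*d,(v-K[1,2])/K[1,1]*d,d],-1)
    P=(p-t)@R; P[d<=0]=np.nan; return P
def rays(n,uv,z):
    K,R,t=cal(n); uv=np.atleast_2d(uv).astype(float)
    r=np.c_[(uv-K[[0,1],[2,2]])/K[[0,1],[0,1]],np.ones(len(uv))]@R; o=-R.T@t
    return o+r*((z-o[2])/r[:,2])[:,None]
E
python3 - <<'E'
from h import *
for n in("top","side"):
    p,d=read_camera(n); cv2.imwrite(f"pics/{n}0.png",p); np.save(f"pics/{n}0.npy",d)
    K,R,t=cal(n); print(n,(-R.T@t).round(3),R[2].round(2),K[0,0])
print(robot.observe())
E
```

```text
top [ 0.504 -0.318  1.297] [ 0.06 -0.01 -1.  ] 488.08348017765167
side [ 0.501 -1.334  0.534] [ 0.06  0.9  -0.43] 474.13588624250207
{'time': 0.1, 'qpos': array([-1.45897160e+00,  3.42636099e-01,  1.52492807e+00,  4.25865054e-06,
        1.27543237e+00, -1.46026077e-01]), 'qvel': array([ 0.00171996, -0.00201539, -0.00195841, -0.00020276,  0.00082393,
       -0.00182067]), 'joint_efforts': array([ 2.31007085e-03, -4.32004023e+01, -2.44694102e+01,  7.19309575e-02,
        5.26535546e-02, -5.40977499e-05]), 'tool_pos': array([ 0.13384365, -0.50726286,  0.22612098]), 'tool_rot': array([-3.14020430e+00, -2.08305359e-04,  2.57849420e-01]), 'contact_force': array([ 0.05506406, -0.04359124, -0.06111709]), 'torque': array([ 0.0177315 , -0.00284073, -0.0366399 ]), 'grip_force': 0.0, 'opening': 0.09191163290653055}
```

View pics/top0.png

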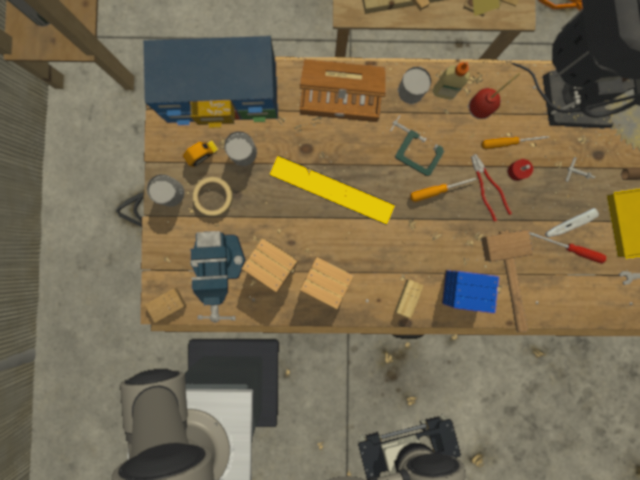

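View pics/side0.png

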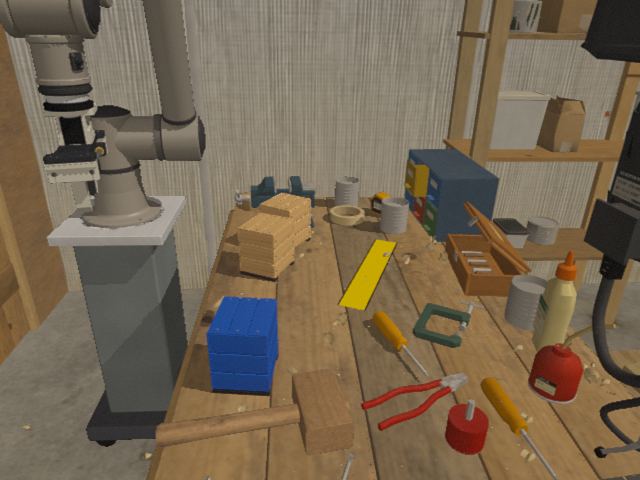

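The top view shows the crates at px (270,264) and (326,283), the yellow line from (275,167) to (390,212), tins at (240,148) and (165,190), the vise at (212,265), and a pale offcut at (408,298). In the side view the two crates overlap near (275,230), and the blue decoy is at (245,340).

```bash
python3 - <<'E'
from h import *
p=cv2.imread("pics/top0.png"); d=np.load("pics/top0.npy"); P=cloud("top",d)
hsv=cv2.cvtColor(p,cv2.COLOR_BGR2HSV)
m=cv2.inRange(hsv,(22,180,150),(34,255,255)); m[:,450:]=0;m[:150]=0
c=max(cv2.findContours(m,0,2)[0],key=cv2.contourArea); b=cv2.boxPoints(cv2.minAreaRect(c))
B=rays("top",b,0); print("line",B[:,:2].round(3),B.mean(0).round(3))
z=P[...,2]
for nm,s,lo,hi in(("crates",(slice(225,330),slice(243,370)),.09,.14),("vise",(slice(220,325),slice(180,262)),.02,.3),("tins",(slice(125,220),slice(140,262)),.02,.2),("offc",(slice(270,325),slice(385,430)),.02,.1)):
    mm=np.zeros(z.shape,np.uint8); mm[s]=((z>lo)&(z<hi))[s]
    n,l,st,_=cv2.connectedComponentsWithStats(mm)
    for i in range(1,n):
        if st[i,4]<80: continue
        Q=P[l==i]; top=np.percentile(Q[:,2],90)
        r=cv2.minAreaRect(Q[:,:2].astype(np.float32)); print(nm,st[i,4],"ztop",top.round(3),np.round(r[0],3),np.round(r[1],3),round(r[2],1), "corners",cv2.boxPoints(r).round(3).tolist())
E
```

```text
line [[ 0.723 -0.194]
 [ 0.776 -0.215]
 [ 0.644 -0.534]
 [ 0.592 -0.512]] [ 0.684 -0.364  0.   ]
crates 1555 ztop 0.12 [ 0.485 -0.211] [0.1  0.09] 57.2 corners [[0.41999998688697815, -0.2280000001192093], [0.4950000047683716, -0.2770000100135803], [0.550000011920929, -0.19300000369548798], [0.4740000069141388, -0.14499999582767487]]
crates 1547 ztop 0.12 [ 0.443 -0.35 ] [0.099 0.09 ] 64.0 corners [[0.38100001215934753, -0.375], [0.460999995470047, -0.41499999165534973], [0.5049999952316284, -0.32499998807907104], [0.42399999499320984, -0.28600001335144043]]
vise 2673 ztop 0.125 [ 0.452 -0.06 ] [0.225 0.11 ] 8.7 corners [[0.3319999873638153, -0.023000000044703484], [0.3490000069141388, -0.13199999928474426], [0.5709999799728394, -0.09799999743700027], [0.5550000071525574, 0.010999999940395355]]
vise 425 ztop 0.12 [ 0.493 -0.19 ] [0.056 0.082] 56.4 corners [[0.4440000057220459, -0.19099999964237213], [0.5120000243186951, -0.2370000034570694], [0.5429999828338623, -0.1899999976158142], [0.4749999940395355, -0.14399999380111694]]
tins 829 ztop 0.077 [ 0.78 -0.12] [0.074 0.088] 16.6 corne
[... 412 characters left out ...]
576]]
tins 878 ztop 0.077 [0.671 0.064] [0.074 0.072] 45.0 corners [[0.6190000176429749, 0.06300000101327896], [0.6700000166893005, 0.012000000104308128], [0.7229999899864197, 0.06499999761581421], [0.671999990940094, 0.11599999666213989]]
tins 507 ztop 0.029 [ 0.661 -0.051] [0.098 0.098] 2.6 corners [[0.6100000143051147, -0.004000000189989805], [0.6140000224113464, -0.10300000011920929], [0.7120000123977661, -0.09799999743700027], [0.7080000042915344, -0.0]]
offc 602 ztop 0.044 [ 0.401 -0.566] [0.041 0.09 ] 69.6 corners [[0.35199999809265137, -0.5690000057220459], [0.4359999895095825, -0.6010000109672546], [0.44999998807907104, -0.5619999766349792], [0.3659999966621399, -0.531000018119812]]
```

>>> {"op": "send_rows", "data": {
  "gripper": -0.57,
  "plan": [
    [[0,0,0],[0,0,0.0907]],
    [[0,0,0],[0,0,0.0907]],
    [[0,0,0],[0,0,0.0907]],
    [[0,0,0],[0,0,0.0907]],
    [[0,0,0],[0,0,0.0907]],
    [[0.4,-1,0],[0,0,0]],
    [[0.4,-1,0],[0,0,0]],
    [[0.4,-1,0],[0,0,0]],
    [[0.4,-1,0],[0,0,0]],
    [[0.4,-1,0],[0,0,0]]
  ]
}}

```text
time: 1.35
tool_pos: [0.2342, -0.4165, 0.2264]
tool_rot: [-3.141, 0.0, -0.455]
contact_force: [-0.1, -1.1, 0.2]
opening: 0.0196
grip_force: 0.0
```

>>> {"op": "send_rows", "data": {
  "plan": [
    [[0.55,-1,0.3],[0,0,0]],
    [[0.55,-1,0.3],[0,0,0]],
    [[0.55,-1,0.3],[0,0,0]],
    [[0.55,-1,0.3],[0,0,0]],
    [[0.55,-1,0.3],[0,0,0]],
    [[0.55,-1,0.3],[0,0,0]],
    [[0,0,0.81],[0,0,0]],
    [[0,0,0.81],[0,0,0]],
    [[0,0,0.81],[0,0,0]],
    [[0,0,0.81],[0,0,0]]
  ]
}}

```text
time: 2.6
tool_pos: [0.3735, -0.3185, 0.0998]
tool_rot: [-3.141, 0.001, -0.454]
contact_force: [-0.4, 0.4, 1.0]
opening: 0.0201
grip_force: 0.0
```

>>> {"op": "send_rows", "data": {
  "plan": [
    [[0.5,0,0],[0,0,0]],
    [[0.35,0,0],[0,0,0]],
    [[0.19,0,-0.14],[0,0,0]],
    [[0.19,0,-0.14],[0,0,0]],
    [[0.19,0,-0.14],[0,0,0]],
    [[0.19,0,-0.14],[0,0,0]],
    [[0.21,0,-0.107],[0,0,0]],
    [[0.21,0,-0.107],[0,0,0]],
    [[0.21,0,-0.107],[0,0,0]],
    [[0.21,0,-0.107],[0,0,0]]
  ]
}}

```text
time: 3.85
tool_pos: [0.4291, -0.3459, 0.1255]
tool_rot: [3.141, -0.0, -0.455]
contact_force: [-0.3, -0.3, -1.0]
opening: 0.02
grip_force: 0.2
```

```bash
python3 - <<'E'
from h import *
p,d=read_camera("side"); cv2.imwrite("pics/s1.png",cv2.resize(p[150:320,180:420],None,fx=2.5,fy=2.5))
E
```

```text
(no output)
```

View pics/s1.png

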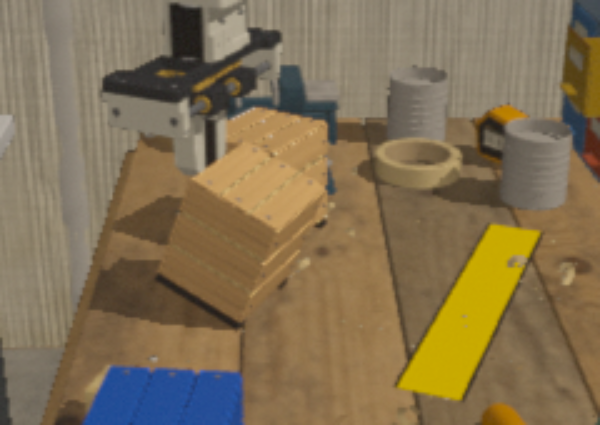

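The crop shows the right crate (crop px 245,235) leaning away about 20–25° with the fingertips on its near wall, with no sliding. I'll continue along the arc.

>>> {"op": "send_rows", "data": {
  "plan": [
    [[0.225,0,-0.068],[0,0,0]],
    [[0.225,0,-0.068],[0,0,0]],
    [[0.225,0,-0.068],[0,0,0]],
    [[0.225,0,-0.068],[0,0,0]],
    [[0.233,0,-0.03],[0,0,0]],
    [[0.233,0,-0.03],[0,0,0]],
    [[0.233,0,-0.03],[0,0,0]],
    [[0.233,0,-0.03],[0,0,0]],
    [[0.2,0,0],[0,0,0]],
    [[0.2,0,0],[0,0,0]]
  ]
}}

```text
time: 5.15
tool_pos: [0.4791, -0.3703, 0.1352]
tool_rot: [3.142, 0.0, -0.455]
contact_force: [-0.6, 0.4, -0.6]
opening: 0.0197
grip_force: 0.0
```

>>> {"op": "send_rows", "data": {
  "plan": [
    [[0.2,0,0],[0,0,0]],
    [[0.1,0,0],[0,0,0]],
    [[-0.3,0,-1],[0,0,0]],
    [[-0.5,0,-1],[0,0,0]],
    [[-0.9,-1,0],[0,0,0]],
    [[-0.9,-1,0],[0,0,0]],
    [[-0.9,-1,0],[0,0,0]],
    [[-0.9,-1,0],[0,0,0]],
    [[-0.9,-1,0],[0,0,0.038]],
    [[-0.9,-1,0],[0,0,0.038]]
  ]
}}

```text
time: 6.4
tool_pos: [0.4137, -0.1691, 0.1854]
tool_rot: [3.142, -0.0, -0.576]
contact_force: [-0.0, -0.0, 0.8]
opening: 0.0197
grip_force: 0.0
```

```bash
python3 - <<'E'
from h import *
p,d=read_camera("top"); cv2.imwrite("pics/t2.png",cv2.resize(p[120:340,140:440],None,fx=2.5,fy=2.5))
s=robot.observe(); T=np.array(s["tool_pos"]); y=s["tool_rot"][2]; print(T.round(4),y)
D=np.array([.422,-.170])-T[:2]; print("tool dx,dy mm",1e3*(D@[np.cos(y),np.sin(y)]),1e3*(D@[np.sin(y),-np.cos(y)]))
E
```

```text
[ 0.4123 -0.1656  0.1852] -0.577491154257322
tool dx,dy mm 10.536587803045835 -1.6695934470143554
```

View pics/t2.png

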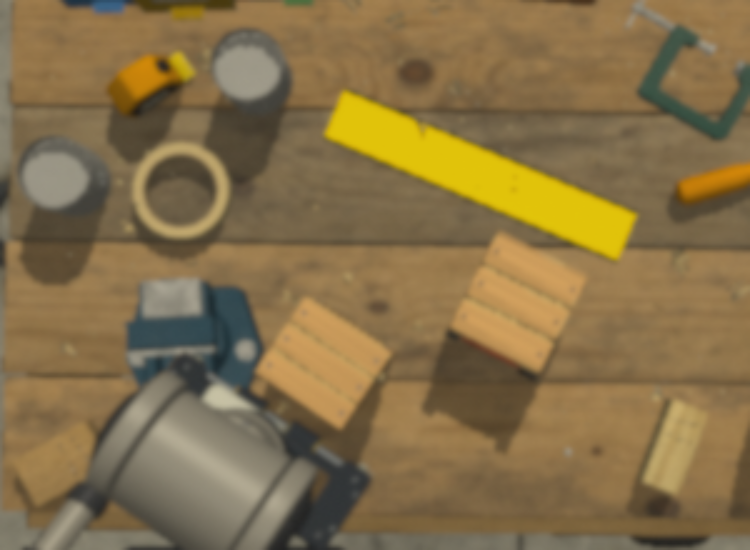

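The crop shows the right crate lying tipped (crop px 517,300), short of the line, with a hint of red at its near lower edge (495,358). The left crate is still upright.

>>> {"op": "send_rows", "data": {
  "plan": [
    [[0.1,-0.02,0.85],[0,0,0]],
    [[0.1,-0.02,0.85],[0,0,0]],
    [[0.1,-0.02,0.85],[0,0,0]],
    [[0.1,0,0.85],[0,0,0]],
    [[0.5,0,0],[0,0,0]],
    [[0.33,0,0],[0,0,0]],
    [[0.19,0,-0.14],[0,0,0]],
    [[0.19,0,-0.14],[0,0,0]],
    [[0.19,0,-0.14],[0,0,0]],
    [[0.19,0,-0.14],[0,0,0]]
  ]
}}

```text
time: 7.7
tool_pos: [0.457, -0.1961, 0.1147]
tool_rot: [3.142, -0.001, -0.574]
contact_force: [0.1, 0.2, -0.5]
opening: 0.0199
grip_force: 0.3
```

>>> {"op": "send_rows", "data": {
  "plan": [
    [[0.21,0,-0.107],[0,0,0]],
    [[0.21,0,-0.107],[0,0,0]],
    [[0.21,0,-0.107],[0,0,0]],
    [[0.21,0,-0.107],[0,0,0]],
    [[0.225,0,-0.068],[0,0,0]],
    [[0.225,0,-0.068],[0,0,0]],
    [[0.225,0,-0.068],[0,0,0]],
    [[0.225,0,-0.068],[0,0,0]],
    [[0.233,0,-0.03],[0,0,0]],
    [[0.233,0,-0.03],[0,0,0]]
  ]
}}

```text
time: 8.95
tool_pos: [0.5034, -0.2261, 0.1332]
tool_rot: [3.142, -0.0, -0.574]
contact_force: [0.3, 0.1, 0.1]
opening: 0.0198
grip_force: 0.0
```

>>> {"op": "send_rows", "data": {
  "plan": [
    [[0.233,0,-0.03],[0,0,0]],
    [[0.233,0,-0.03],[0,0,0]],
    [[0.2,0,0],[0,0,0]],
    [[0.2,0,0],[0,0,0]],
    [[0.2,0,0],[0,0,0]],
    [[0.1,0,0],[0,0,0]],
    [[0,0,0],[0,0,0]],
    [[-0.5,0,-0.5],[0,0,0]],
    [[-1,0,-0.5],[0,0,0]],
    [[-1,0,0],[0,0,0]]
  ]
}}

```text
time: 10.2
tool_pos: [0.4744, -0.2073, 0.1615]
tool_rot: [3.142, -0.003, -0.574]
contact_force: [-0.2, 0.7, -1.4]
opening: 0.0202
grip_force: 0.0
```

```bash
python3 - <<'E'
from h import *
p,d=read_camera("top"); P=cloud("top",d); z=P[...,2]
cv2.imwrite("pics/t3.png",cv2.resize(p[120:340,140:440],None,fx=2.5,fy=2.5))
mm=np.zeros(z.shape,np.uint8); s=(slice(170,330),slice(238,390)); mm[s]=((z>.075)&(z<.105))[s]
n,l,st,c=cv2.connectedComponentsWithStats(mm)
hsv=cv2.cvtColor(p,cv2.COLOR_BGR2HSV)
for i in range(1,n):
    if st[i,4]<300: continue
    Q=P[l==i]; r=cv2.minAreaRect(Q[:,:2].astype(np.float32)); print(st[i,4],c[i].round(),np.percentile(Q[:,2],90).round(3),np.round(r[0],3),np.round(r[1],3),round(r[2],1),cv2.boxPoints(r).round(3).tolist())
red=((hsv[...,0]<8)|(hsv[...,0]>172))&(hsv[...,1]>130)
red[:200]=0;red[:,:240]=0;red[320:]=0;red[:,400:]=0
print("red",np.argwhere(red).mean(0),red.sum()); print(P[red&(z>0.005)].round(3)[:8])
E
```

```text
1783 [296. 226.] 0.095 [ 0.578 -0.271] [0.1   0.116] 56.9 [[0.5019999742507935, -0.2809999883174896], [0.5989999771118164, -0.3449999988079071], [0.6539999842643738, -0.25999999046325684], [0.5569999814033508, -0.19699999690055847]]
1787 [347. 240.] 0.094 [ 0.543 -0.399] [0.1   0.117] 64.0 [[0.46799999475479126, -0.4180000126361847], [0.5730000138282776, -0.4699999988079071], [0.6169999837875366, -0.3799999952316284], [0.5120000243186951, -0.32899999618530273]]
red [nan nan] 0
[]<stdin>:12: RuntimeWarning: Mean of empty slice.
  ret = um.true_divide(
```

View pics/t3.png

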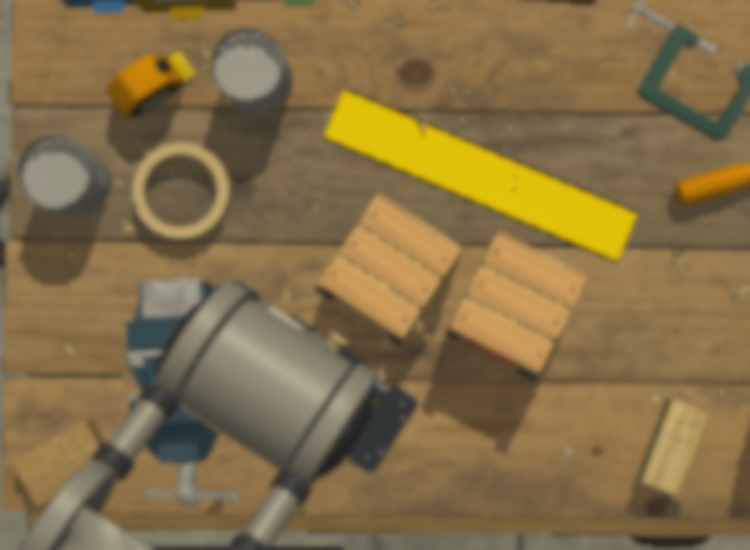

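Both crates now lie tipped (crop px 390,265 and 517,300). A thin strip of the right crate's underside is visible near (490,355), so I'll check its colour.

```bash
python3 - <<'E'
from h import *
p,d=read_camera("top"); K,R,t=cal("top")
c=np.array([.543,-.399]); ya=np.radians(-26); ux=np.array([np.cos(ya),np.sin(ya)]); uy=np.array([-ux[1],ux[0]])
for zz in(.02,.035,.05,.065,.08):
    row=[]
    for v in(-.045,-.03,-.015,0,.015,.03,.045):
        q=c-ux*.054+uy*v; uv=cv2.projectPoints(np.array([[*q,zz]]),cv2.Rodrigues(R)[0],t,K,None)[0].ravel().round().astype(int)
        row.append((uv.tolist(),p[uv[1],uv[0]].tolist()))
    print(zz,row)
cv2.imwrite("pics/t4.png",cv2.resize(p[205:290,255:385],None,fx=6,fy=6,interpolation=cv2.INTER_NEAREST))
E
```

```text
0.02 [([351, 268], [49, 72, 86]), ([346, 266], [44, 66, 97]), ([341, 263], [43, 68, 110]), ([336, 261], [43, 64, 105]), ([331, 258], [41, 65, 104]), ([325, 255], [45, 69, 100]), ([320, 253], [41, 53, 61])]
0.035 [([352, 268], [56, 86, 104]), ([346, 266], [44, 66, 97]), ([341, 263], [43, 68, 110]), ([336, 261], [43, 64, 105]), ([331, 258], [41, 65, 104]), ([326, 255], [48, 79, 113]), ([320, 253], [41, 53, 61])]
0.05 [([352, 269], [44, 60, 69]), ([347, 266], [47, 73, 100]), ([342, 263], [48, 80, 120]), ([336, 261], [43, 64, 105]), ([331, 258], [41, 65, 104]), ([326, 255], [48, 79, 113]), ([320, 253], [41, 53, 61])]
0.065 [([353, 269], [49, 71, 84]), ([347, 266], [47, 73, 100]), ([342, 263], [48, 80, 120]), ([337, 261], [44, 70, 115]), ([331, 258], [41, 65, 104]), ([326, 255], [48, 79, 113]), ([321, 253], [43, 61, 71])]
0.08 [([353, 269], [49, 71, 84]), ([348, 266], [54, 85, 109]), ([342, 264], [42, 64, 103]), ([337, 261], [44, 70, 115]), ([331, 258], [41, 65, 104]), ([326, 255], [48, 79, 113]), ([321, 253], [43, 61, 71])]
```

View pics/t4.png

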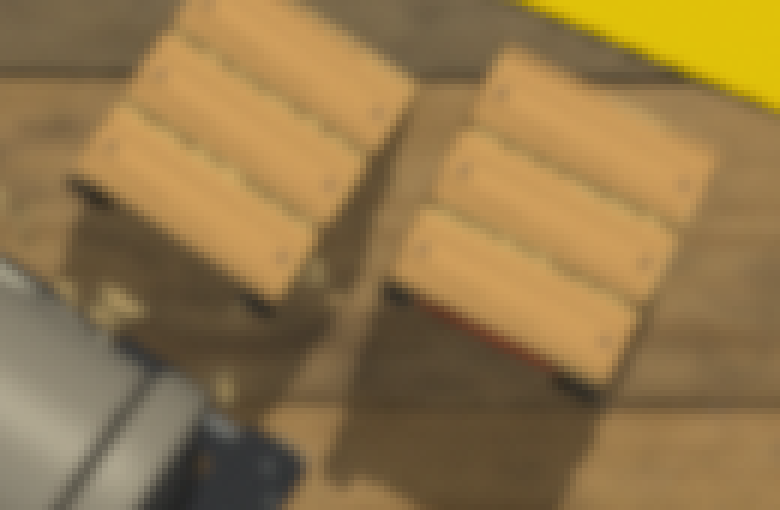

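>>> {"op": "send_rows", "data": {
  "plan": [
    [[0,0,0],[0,0,-0.038]],
    [[0,0,0],[0,0,-0.038]],
    [[0.39,0.95,0],[0,0,0]],
    [[0.39,0.95,0],[0,0,0]],
    [[0.39,0.95,0],[0,0,0]],
    [[0.39,0.95,0],[0,0,0]],
    [[0.39,0.95,0],[0,0,0]],
    [[0.39,0.95,0],[0,0,0]],
    [[0,0,0.4],[0,0,0]],
    [[0,0,0],[0,0,0]]
  ]
}}

```text
time: 11.55
tool_pos: [0.4644, -0.3605, 0.1485]
tool_rot: [-3.14, 0.003, -0.455]
contact_force: [0.7, 0.4, 0.5]
opening: 0.0199
grip_force: 0.0
```

```bash
python3 - <<'E'
from h import *
s=robot.observe(); T=np.array(s["tool_pos"]); y=s["tool_rot"][2]; print(T.round(4),y)
D=np.array([.543,-.399])-T[:2]; print("tool dx,dy to crate centre mm",1e3*(D@[np.cos(y),np.sin(y)]),1e3*(D@[np.sin(y),-np.cos(y)]))
p=cv2.imread("pics/t4.png")[3::6,3::6].astype(float); r=p[...,2]/p[...,1]
ys,xs=np.where((r>1.75)); print(np.c_[xs,ys].tolist()[:40]); print("L strip max r/g",r[28:55,10:48].max(),"R",r[44:66,64:104].max())
E
```

```text
[ 0.4644 -0.3605  0.1485] -0.45465272768959175
tool dx,dy to crate centre mm 87.50542291950502 0.10225249991471604
[]
L strip max r/g 1.3157894736842106 R 1.6428571428571428
```

>>> {"op": "send_rows", "data": {
  "plan": [
    [[0,0,0.83],[0,0,0]],
    [[0,0,0.83],[0,0,0]],
    [[0,0,0.83],[0,0,0]],
    [[0,0,0.83],[0,0,0]],
    [[0,0,0.83],[0,0,0]],
    [[0.33,0,0],[0,0,0]],
    [[0.33,0,0],[0,0,0]],
    [[0.3,0,0],[0,0,0]],
    [[0.3,0,0],[0,0,0]],
    [[0.3,0,0],[0,0,0]]
  ]
}}

```text
time: 12.8
tool_pos: [0.5003, -0.3787, 0.0463]
tool_rot: [3.141, 0.0, -0.455]
contact_force: [-3.6, 2.3, 2.8]
opening: 0.0194
grip_force: 1.9
```

>>> {"op": "send_rows", "data": {
  "plan": [
    [[0.35,0,0],[0,0,0]],
    [[0.35,0,0],[0,0,0]],
    [[0.35,0,0],[0,0,0]],
    [[0.35,0,0],[0,0,0]],
    [[0.35,0,0],[0,0,0]],
    [[0.35,0,0],[0,0,0]],
    [[0.35,0,0],[0,0,0]],
    [[0.35,0,0],[0,0,0]],
    [[0.35,0,0],[0,0,0]],
    [[0.35,0,0],[0,0,0]]
  ]
}}

```text
time: 14.05
tool_pos: [0.5792, -0.4173, 0.046]
tool_rot: [3.142, -0.0, -0.455]
contact_force: [-2.7, 1.6, 2.1]
opening: 0.0197
grip_force: 1.7
```

```bash
cat > m.py <<'E'
from h import *
p,d=read_camera("top"); P=cloud("top",d); z=P[...,2]
mm=np.zeros(z.shape,np.uint8); s=(slice(150,330),slice(238,400)); mm[s]=((z>.075)&(z<.105))[s]
n,l,st,c=cv2.connectedComponentsWithStats(mm); nn=np.array([.925,-.379])
for i in range(1,n):
    if st[i,4]<300: continue
    Q=P[l==i]; r=cv2.minAreaRect(Q[:,:2].astype(np.float32)); b=cv2.boxPoints(r); print(st[i,4],np.round(r[0],3),np.round(r[1],3),round(r[2],1),"corner s-line centre mm",(1e3*(b@nn-.7707)).round(),"t",(1e3*(b@[.379,.925]+.0775)).round())
T=np.array(robot.observe()["tool_pos"]); print(T.round(4))
cv2.imwrite("pics/last.png",cv2.resize(p[120:340,140:440],None,fx=2.5,fy=2.5))
E
python3 m.py
```

```text
400 [ 0.67  -0.461] [0.1   0.045] 65.9 corner s-line centre mm [-0. 44. 47.  3.] t [-144. -146.  -46.  -45.]
1416 [ 0.581 -0.266] [0.088 0.116] 56.9 corner s-line centre mm [-198.  -84.  -67. -181.] t [ 19.  -2.  84. 106.]
[ 0.5802 -0.4177  0.046 ]
```

>>> {"op": "send_rows", "data": {
  "plan": [
    [[0.25,0,0],[0,0,0]],
    [[0.25,0,0],[0,0,0]],
    [[0,0,0],[0,0,0]],
    [[-0.3,0,0],[0,0,0]],
    [[-0.7,0,0],[0,0,0]],
    [[-1,0,0],[0,0,0]],
    [[-1,0,0],[0,0,0]],
    [[-1,0,-1],[0,0,0]],
    [[-1,0,-1],[0,0,0]],
    [[-1,0,-1],[0,0,0]]
  ]
}}

```text
time: 15.35
tool_pos: [0.454, -0.356, 0.1219]
tool_rot: [3.141, -0.001, -0.455]
contact_force: [-0.3, -1.0, 0.2]
opening: 0.0198
grip_force: 0.0
```

>>> {"op": "send_rows", "data": {
  "plan": [
    [[-1,0,-1],[0,0,0]],
    [[-1,0,-1],[0,0,0]],
    [[0,0,-1],[0,0,0]],
    [[0,0,0],[0,0,0]],
    [[0,0,0],[0,0,0]],
    [[0,0,0],[0,0,0]],
    [[0,0,0],[0,0,0]],
    [[0,0,0],[0,0,0]],
    [[0,0,0],[0,0,0]],
    [[0,0,0],[0,0,0]]
  ]
}}

```text
time: 16.6
tool_pos: [0.4102, -0.3347, 0.1959]
tool_rot: [3.142, 0.0, -0.455]
contact_force: [-0.9, 0.3, 1.1]
opening: 0.0198
grip_force: 0.0
```

```bash
python3 m.py
```

```text
1796 [ 0.649 -0.451] [0.099 0.117] 63.9 corner s-line centre mm [-61.  55.  62. -55.] t [-139. -147.  -48.  -40.]
1777 [ 0.578 -0.271] [0.1   0.116] 57.1 corner s-line centre mm [-200.  -86.  -68. -181.] t [  7. -14.  84. 106.]
[ 0.4102 -0.3347  0.196 ]
```

View pics/last.png

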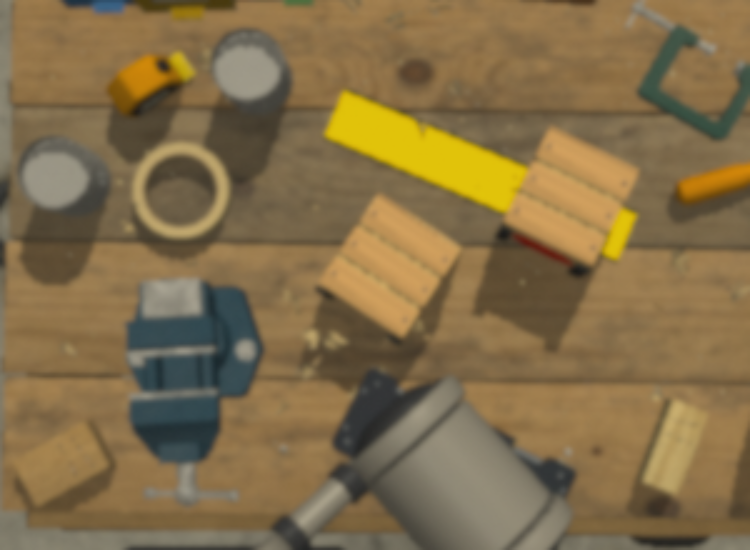

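The stamped crate lies across the line (crop px 572,200), with red clearly visible on its near face at (545,250). The plain crate lies clear of the line at (390,265), and everything else is undisturbed.

```bash
python3 -c "
from cell import robot; print(robot.hand_in())"
```

```text
the job is handed in; nothing more can be done
None
```

Handed in after about 17 s: both crates lie tipped on their far sides, the stamped one (right) covers the full width of the yellow line with about 25 mm to spare each side, and the plain one lies about 38 mm short of it.

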